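# Focus the classroom specimen viewer with the inner knob only

### The job

The specimen viewer has a nested control: a wide metal magnification ring that is already set, and a black focus knob standing in its middle. Turn only the focus knob until its pointed nose points straight at the raised rib on top of the ring, without dragging the ring round with it, then let go. Do not disturb the magnifying glasses or the jar.

Things in the scene. Friction and masses are not known exactly. Their poses are not given: they have to be found in the camera images.
- knob_grip (a point): On the vertical axis of ring and knob, 107 mm above the table, a good height to pinch. The black focus knob is an upright bar 70 mm long, 18 mm thick, from 78 mm (flush with the ring's top) to 124 mm above the table, one end drawn out to a nose 44 mm from the axis, with a white line on top near the nose. Turns with the knob: x along the bar to the nose, z up.
- pointer (a point): Point straight below the tip of the knob's nose, 43 mm from the axis and 81 mm above the table; turns with the knob.
- rib (a point): Inner end of the raised rib (15 mm long radially, 6 wide, 3 high, dark metal) on the aluminium ring, 43 mm from the axis, 81 mm above the table; turns with the ring. The ring is 120 mm in outer and 76 mm in inner diameter, its flat top 78 mm above the table; it turns easily (about 0.03 N m), so anything that rubs on it drags it.
- knob (a joint): Angle of the focus knob in rad, growing counter-clockwise seen from above, stops at -1.6 and 1.6; 0 when the nose points along the viewer's x axis. Light friction of about 0.06 N m, stays where it is left. Turning it also raises or lowers the magnifier lens (12 mm per rad).
- ring (a joint): Angle of the ring in rad, in the same sense and with the same zero and stops as the knob: the nose points at the rib when both angles are equal. At the start the knob lies 0.5 to 2.4 rad clockwise of the rib.
- viewer: The fixed viewer, origin on the table below the knob's axis, z up. Base plate 190 mm in x, in y from 95 to -355 mm; white control pod 150 by 150 mm, 60 mm high, centred on the origin, carrying ring and knob; specimen stage at y = -225 mm under a lens 110 mm across, about 165 mm above the table; steel column at y = -320 mm, 255 mm high.
- magnifier_a: Loose magnifying glass lying flat beside the pod, rim 106 mm across with origin under its centre, handle 115 mm further along its -x, 12 mm thick. Bystander.
- magnifier_b: A second such magnifying glass lying flat beyond the viewer. Bystander.
- jar: Loose glass specimen jar with white lid, 64 mm across and 75 mm high, origin under its centre, beyond the pod. Bystander.

How it is judged:
On the way:
1. the knob's nose points at the ring's rib (horizontal distance between pointer and rib below 0.005 m), for 0.2 s.
At the end, for the whole second after the job is handed in: The nose points at the rib within 5 mm at 43 mm from the axis (about 7 degrees), the rib is within 5 mm of where it was at the start, and the knob is at rest (horizontal distance between pointer and rib below 0.005 m and distance of rib from where it was at the start of the episode below 0.005 m and velocity of joint knob between -0.05 and 0.05 rad/s); the robot touches nothing.
It fails at once if the outer ring was dragged round (rib moved more than 5 mm) (distance of rib from where it was at the start of the episode above 0.005 m).
It fails at once if a magnifying glass or the jar was pushed more than 30 mm (distance of any of magnifier_a, magnifier_b, jar from where it was at the start of the episode above 0.03 m).
It also fails if it takes over 58 s, if anything falls off the work surface, if the arm or the gripper's body presses on something with over 40 N, if the wrist force passes 120 N, or if a joint passes its speed limit or range.

### The arm

A 6-joint arm with a two-finger parallel gripper is mounted at the origin on the work surface. World frame = base frame: x ahead of the robot, y to its left, z up, the work surface at z = 0. Lengths are in m, angles in rad, forces in N, time in s.
With the tool pointing down it reaches from about 0.325 to 0.875 m from the base axis. Payload 4.4 kg.
Tool frame: the origin (TCP) lies midway between the tips of the shut fingers; the grasp point (between the pads) lies 19 mm behind it (tcp_to_grasp is the distance from the TCP to the grasp point, in m); z points along the fingers, y is the line along which they close (so a half turn about z gives the same grasp; the last joint's range is limited). The gripper opens to 85 mm and grips with 20 to 120 N. Pads are 22 mm wide; open, the fingers measure 114 mm over their backs; the gripper's body (76 mm by 85 mm) begins 54 mm behind the grasp point. The pads swing forward as they close: fully open they stand 13 mm farther back than shut.
Start: joints at [-1.28, 0.207, 1.542, -0, 1.393, -0.15], TCP at [0.245, -0.52, 0.231] pointing down, gripper open.
Joint ranges: [-2.73, 2.73], [-0.86, 2.22], [0.23, 2.46], [-1.11, 4.25], [0.08, 2.63], [-2.82, 2.82]. Speed limits (rad/s): [2.79, 2.79, 3.14, 3.14, 3.14, 3.14].

### API

Orientations are given as a rotation vector (axis times angle).
In Python, from workcell import * gives the robot as it stands.
- The arm moves only by the tool servo_tool, never from a script. Its argument "motion" is text: rows parted by semicolons, each of 7 numbers parted by spaces: the shift along the tool's x, y, z in mm, then the turn, a rotation vector about the tool's x, y, z in rad, then the gripper's target within -1 to 1 (shut at 1, half-way at 0, fully open at -1). A call has exactly 5 rows; each row is the pose to reach, as a shift and turn from the pose commanded when the call began, along the tool's axes at that moment; what a row does not reach only later rows make up. A row lasts 1/12 s, in which the tool goes at most 41.7 mm and 7.16 degrees, less where a joint would pass 70% of its speed; a pose out of reach is approached as far as the arm can. A call with a gripper value outside its range is refused whole. The fingers move at their own pace and stop on an object; the grip force is fixed at half the most. Time passes only in rows, so rows that repeat a pose let the fingers close, or fill a call up. It gives the time, the measured TCP pose, the force, the opening and the grip force at its end, in the units of the state.
- read_state(): the state, without advancing time (a new reading comes with each control period).
- get_image(name): name is "scene" or "top" or "wrist"; returns the picture (400x640x3 uint8, red, green, blue); there is no depth.
- calibration(name): a dict with "intrinsics" (3x3 intrinsics, pixels), "xyz" and "attitude" of the camera in the world. Camera axes: x right, y up, looking along -z (the intrinsics and any distortion apply to the point x, -y, -z); pixel columns grow to the right and rows downward; lengths in m; the calibration is good to about 2 mm. A picture is of the moment at which its call begins: read the wrist's pose just before it. calibration takes no time and is no camera call; for the wrist camera it gives the pose at the moment of the call.
- sign_off(): hands the job in; it is judged then, once.
Trained networks look in the newest picture that a camera, given by its name, has taken for a name from the list of things; names that differ only in an ending like _2 or _b are one class to them, and where a whole thing is asked for, a point or a joint stands for the part that bears it (a point fixed in the world has none). Each returns a list of dicts, best first, with "p" (0 to 1); they miss things now and then, are a little off and sometimes report something else, mostly with a low value. They report only what shows in the picture. A call takes as long as a camera call.
- search_frame(label, camera): "bbox" ([left, top, width, height] in pixels, round what is visible of it).
- silhouettes(label, camera): "pixels" (400x640 bool, what is visible of it) and "bbox" ([left, top, width, height] in pixels, round what is visible of it).
- place_of(label, camera): "point" ([column, row] in pixels: a listed point, or the origin of a listed thing).
The state is a dict: "clock": time; "qpos": joint angles; "joint_velocities": joint speeds; "joint_efforts": joint torques, N m; "position": TCP position; "tcp_rot": TCP orientation; "contact_force": force on the tool from outside, world axes, zero at the start; "ft_torque": the same for the moment, N m; "grip_width": opening from 0.0 (shut) to 1.0 (fully open); "grip_force": force on a finger pad.
Only numpy, scipy, OpenCV 4.12 (cv2) and the standard library are available. Lean on these libraries where they do the work, as an engineer would, in place of code of your own. Each camera call takes 0.05 s, during which the arm holds its last target. There are 200 camera calls.

## Working session

There is one attempt and no reset: what is moved stays moved. The work goes in short steps, Python scripts to look and compute and a tool call to move; the robot and the scene stay as the last step left them, time stands still between calls to the robot, and variables do not carry over. Pictures are saved under pics/ and viewed, at most 10 in all, crops included, and the job is handed in when it is done.

Besides the shell and the picture viewer there is one more tool, called after ">>>" as a command line: name --argument value ..., lists and objects as JSON in quotes. servo_tool: Moves the arm, as the interface text tells. Its arguments: {"type":"object","properties":{"motion":{"type":"string"}},"required":["motion"]}

```bash
mkdir -p pics; cat > h.py <<'E'
from workcell import *
import numpy as np, cv2
from scipy.spatial.transform import Rotation as R
def ray(cam,px,z):
    c=calibration(cam); K=np.array(c["intrinsics"]); a=np.array(c["attitude"])
    M=a if a.shape==(3,3) else R.from_rotvec(a).as_matrix()
    d=np.linalg.inv(K)@[px[0],px[1],1]; d=M@[d[0],-d[1],-d[2]]
    o=np.array(c["xyz"]); return o+d*(z-o[2])/d[2]
def snap(cam,name):
    im=get_image(cam); cv2.imwrite(f"pics/{name}.png",im[:,:,::-1]); return im
E
python3 - <<'E'
from h import *
snap("top","top0")
print(calibration("top"))
for l,z in [("knob_grip",.107),("pointer",.081),("rib",.081),("viewer",0),("magnifier_a",0),("jar",0)]:
    for d in place_of(l,"top")[:2]: print(l,d["p"],d["point"],ray("top",d["point"],z).round(4))
s=read_state();print(s)
E
```

```text
{'intrinsics': array([[413.62687043,   0.        , 318.28256511],
       [  0.        , 413.62687043, 198.81025129],
       [  0.        ,   0.        ,   1.        ]]), 'xyz': array([0.50118239, 0.08758372, 0.96482737]), 'attitude': array([ 0.16620308, -0.11992588, -1.55334563])}
knob_grip 0.89 [301.1, 268.6] [0.5137 0.1472 0.107 ]
pointer 0.82 [319.9, 258.4] [0.5359 0.1096 0.081 ]
rib 0.89 [286.5, 252.0] [0.5484 0.1809 0.081 ]
viewer 0.81 [308.4, 266.8] [0.5196 0.1379 0.    ]
magnifier_a 0.87 [342.0, 193.5] [0.6925 0.0614 0.    ]
magnifier_a 0.61 [231.0, 287.7] [0.4696 0.3148 0.    ]
jar 0.75 [282.8, 211.8] [0.647 0.201 0.   ]
{'clock': 0.35, 'qpos': array([-1.28047887e+00,  2.06800821e-01,  1.54186174e+00, -3.18976116e-05,
        1.39349184e+00, -1.50472904e-01]), 'joint_velocities': array([ 0.00015033, -0.0034918 , -0.00308473,  0.00151299,  0.00113641,
       -0.00059376]), 'joint_efforts': array([-3.72368334e-06, -3.82489479e+01, -2.91366971e+01, -1.28045672e-04,
        5.21875714e-03,  1.49843306e-06]), 'position': array([ 0.24526754, -0.51986177,  0.23099568]), 'tcp_rot': array([-3.06505447e+00, -6.86686708e-01,  1.10824896e-04]), 'contact_force': array([ 0.25935629, -0.32493254, -0.2519463 ]), 'ft_torque': array([0.0092622 , 0.01205125, 0.01922988]), 'grip_force': 0.0, 'grip_width': 1.0016871907853624}
```

View pics/top0.png

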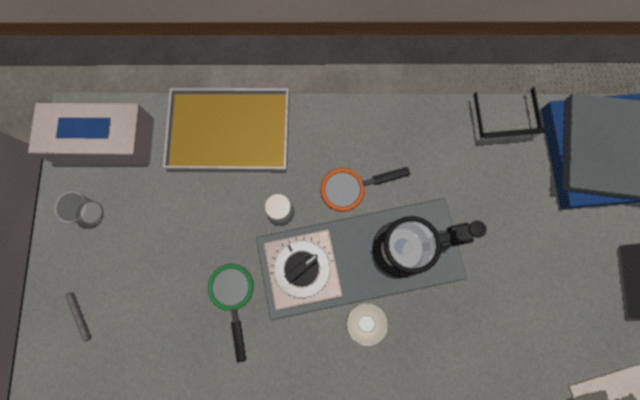

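The top view shows the pod at about (302,268). The nose points up and to the right towards (320,258), and the rib is at (287,250). The networks agree with this: the radii come to about 44 and 48 mm, and the knob is about 1.8 rad clockwise of the rib. I'll lift first, then cross over.

>>> servo_tool --motion "0 0 -40 0 0 0 -1; 0 0 -80 0 0 -0.1 -1; 25 -23 -95 0 0 -0.2 -1; 54 -50 -95 0 0 -0.32 -1; 83 -77 -95 0 0 -0.44 -1"

```text
clock: 0.77
position: [0.288, -0.4152, 0.3284]
tcp_rot: [2.835, 1.343, 0.0]
contact_force: [0.3, 0.2, -0.6]
grip_width: 1.001
grip_force: 0.0
```

```bash
cat >> h.py <<'E'
def todo(p,yaw):
    s=read_state(); M=R.from_rotvec(s["tcp_rot"]).as_matrix()
    x=np.array([np.cos(yaw),np.sin(yaw),0]);z=np.array([0,0,-1.]);T=np.c_[x,np.cross(z,x),z]
    print("t",s["clock"],"pos",s["position"].round(4),"yaw",np.arctan2(M[1,0],M[0,0]).round(3),"q",s["qpos"].round(2),"F",s["contact_force"].round(1),"grip",s["grip_width"],s["grip_force"])
    print("shift mm",(M.T@(np.array(p)-s["position"])*1000).round(1),"turn",R.from_matrix(M.T@T).as_rotvec().round(3))
E
python3 -c "
from h import *
todo([.455,.135,.30],2.105)"
```

```text
t 0.7667 pos [ 0.288  -0.4152  0.3284] yaw 0.885 q [-1.14 -0.01  1.58  0.    1.57 -0.45] F [ 0.3  0.2 -0.6] grip 1.0011961797223918 0.0
shift mm [ 531.6 -219.5   26.7] turn [ 0.003  0.004 -1.22 ]
```

>>> servo_tool --motion "38 -16 0 0 0 -0.12 -1; 76 -32 0 0 0 -0.24 -1; 114 -47 0 0 0 -0.36 -1; 152 -63 0 0 0 -0.48 -1; 190 -79 0 0 0 -0.6 -1"

```text
clock: 1.18
position: [0.3476, -0.2163, 0.3264]
tcp_rot: [2.313, 2.125, 0.0]
contact_force: [1.2, -0.3, -0.6]
grip_width: 1.002
grip_force: 0.0
```

```bash
python3 -c "
from h import *
todo([.455,.135,.30],2.105)"
```

```text
t 1.1833 pos [ 0.3476 -0.2163  0.3264] yaw 1.486 q [-0.77 -0.22  1.78  0.    1.59 -0.68] F [ 1.2 -0.3 -0.6] grip 1.00211174147242 0.0
shift mm [359.1  77.2  26.4] turn [ 0.001  0.001 -0.619]
```

>>> servo_tool --motion "40 8 0 0 0 -0.12 -1; 80 16 0 0 0 -0.24 -1; 120 24 0 0 0 -0.36 -1; 160 32 0 0 0 -0.48 -1; 200 41 0 0 0 -0.6 -1"

```text
clock: 1.6
position: [0.4063, -0.0207, 0.3267]
tcp_rot: [1.581, 2.713, 0.0]
contact_force: [1.0, -0.6, -0.2]
grip_width: 0.999
grip_force: 0.0
```

```bash
python3 -c "
from h import *
todo([.455,.135,.30],2.105)"
```

```text
t 1.6 pos [ 0.4063 -0.0207  0.3267] yaw 2.086 q [-0.26 -0.23  1.78 -0.    1.59 -0.78] F [ 1.  -0.6 -0.2] grip 0.9985893843281655 0.0
shift mm [111.4 119.1  26.7] turn [ 0.001  0.001 -0.019]
```

>>> servo_tool --motion "28 30 0 0 0 -0.02 -1; 56 60 0 0 0 -0.02 -1; 84 90 0 0 0 -0.02 -1; 111 119 10 0 0 -0.02 -1; 111 119 10 0 0 -0.02 -1"

```text
clock: 2.02
position: [0.456, 0.1384, 0.3146]
tcp_rot: [-1.55, -2.729, -0.003]
contact_force: [-0.7, -0.5, -0.6]
grip_width: 1.001
grip_force: 0.0
```

```bash
python3 - <<'E'
from h import *
snap("wrist","w1")
def show():
  P={}
  for l,z in [("knob_grip",.107),("pointer",.081),("rib",.081)]:
    for d in place_of(l,"wrist")[:2]: print(l,d["p"],d["point"],ray("wrist",d["point"],z).round(4))
show(); todo([.514,.147,.20],2.105)
E
```

```text
knob_grip 0.78 [363.2, 195.3] [0.5151 0.1372 0.107 ]
pointer 0.56 [364.9, 221.0] [0.5449 0.1016 0.081 ]
rib 0.74 [392.8, 187.2] [0.5511 0.1597 0.081 ]
t 2.2167 pos [0.4559 0.1318 0.3163] yaw 2.101 q [ 0.1  -0.07  1.66 -0.    1.55 -0.43] F [-0.3  0.7 -0.2] grip 1.0000671798280247 0.0
shift mm [-16.2  57.9 116.3] turn [-0.     0.    -0.004]
```

View pics/w1.png

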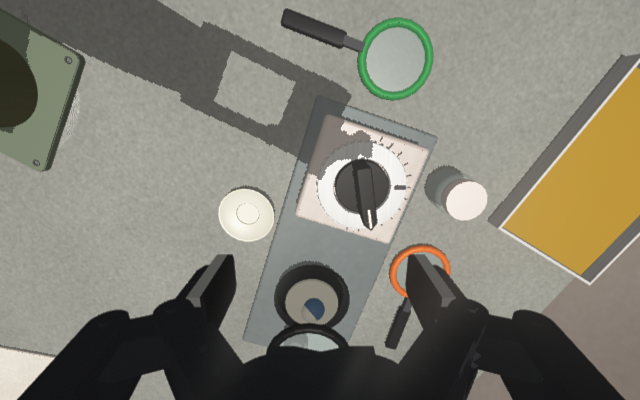

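The wrist view shows the knob centred at about (362,187), the nose tip at (370,228) and the rib at (400,187). The arm was still settling when this was taken, so I'll measure again at rest.

```bash
cat >> h.py <<'E'
def show(cams=("wrist",)):
  for c in cams:
    get_image(c); P={}
    for l,z in [("knob_grip",.107),("pointer",.081),("rib",.081)]:
      D=place_of(l,c)
      if D: P[l]=ray(c,D[0]["point"],z); print(c,l,D[0]["p"],D[0]["point"],P[l].round(4))
    for D in silhouettes("ring",c)[:1]:
      m=D["pixels"]; h=cv2.convexHull(cv2.findNonZero(m.astype(np.uint8)))
      q=np.array([ray(c,p[0],.078)[:2] for p in h]).astype(np.float32)
      print(c,"ring",D["p"],cv2.minEnclosingCircle(q))
    if "knob_grip" in P:
      for l in ("pointer","rib"):
        if l in P: v=P[l]-P["knob_grip"]; print(l,"r",np.hypot(*v[:2]).round(4),"ang",np.arctan2(v[1],v[0]).round(3))
E
python3 - <<'E'
from h import *
show(("wrist","top")); todo([.514,.147,.20],2.105)
E
```

```text
wrist knob_grip 0.63 [368.1, 188.6] [0.5171 0.1445 0.107 ]
wrist pointer 0.74 [366.7, 210.6] [0.5398 0.1136 0.081 ]
wrist rib 0.6 [395.7, 180.6] [0.5501 0.1682 0.081 ]
wrist ring 0.8 ((0.5141521692276001, 0.14698457717895508), 0.06139238923788071)
pointer r 0.0383 ang -0.938
rib r 0.0406 ang 0.622
top knob_grip 0.6 [301.3, 267.6] [0.5157 0.1468 0.107 ]
top pointer 0.93 [316.7, 255.8] [0.5413 0.1165 0.081 ]
top rib 0.58 [289.8, 250.7] [0.5513 0.1739 0.081 ]
top ring 0.94 ((0.5301756858825684, 0.1447533816099167), 0.057014331221580505)
pointer r 0.0397 ang -0.87
rib r 0.0447 ang 0.651
t 2.7167 pos [0.4561 0.1319 0.3164] yaw 2.1 q [ 0.1  -0.07  1.66  0.    1.55 -0.43] F [ 0.3 -0.5  0.4] grip 1.001188734016458 0.0
shift mm [-16.2  57.6 116.5] turn [ 0.     0.    -0.005]
```

>>> servo_tool --motion "-5 19 20 0 0 0 -1; -10 38 40 0 0 0 -1; -16 57 60 0 0 0 -1; -16 57 60 0 0 0 -1; -16 57 60 0 0 0 -1"

```text
clock: 3.13
position: [0.5126, 0.1471, 0.2543]
tcp_rot: [-1.56, -2.722, 0.004]
contact_force: [0.3, -0.4, 0.2]
grip_width: 1.001
grip_force: 0.0
```

```bash
python3 - <<'E'
from h import *
get_image("wrist");get_image("wrist")
show(); snap("wrist","w2"); todo([.5145,.1465,.20],2.15)
s=calibration("wrist");print(s["xyz"])
E
```

```text
wrist knob_grip 0.86 [320.4, 190.6] [0.5169 0.1428 0.107 ]
wrist pointer 0.59 [325.7, 215.0] [0.5407 0.1144 0.081 ]
wrist rib 0.58 [360.4, 179.0] [0.5522 0.1707 0.081 ]
wrist ring 0.85 ((0.5154991149902344, 0.14723117649555206), 0.06175858527421951)
pointer r 0.037 ang -0.872
rib r 0.045 ang 0.668
t 3.5333 pos [0.5134 0.1473 0.2574] yaw 2.101 q [ 0.12  0.1   1.61 -0.    1.43 -0.41] F [ 0.2  0.5 -0.1] grip 1.0015199831684778 0.0
shift mm [-1.2  0.4 57.4] turn [ 0.002  0.001 -0.049]
[0.47542425 0.21219566 0.3999425 ]
```

View pics/w2.png

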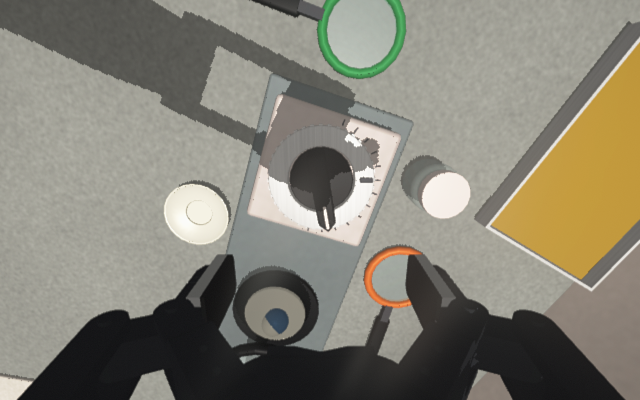

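The knob is now at about (322,180), with the nose near (325,230) and the rib at about (366,180). I'll rectify the view at the two heights to read both angles.

```bash
cat >> h.py <<'E'
def rect(name,c0=(.515,.1467),cam="wrist"):
    im=get_image(cam); out=[]
    for z in (.124,.080):
        c=calibration(cam);K=np.array(c["intrinsics"]);M=R.from_rotvec(c["attitude"]).as_matrix()
        src=[]
        dst=[]
        for u,v in [(0,0),(400,0),(400,400),(0,400)]:
            w=np.array([c0[0]+(u-200)/2600,c0[1]-(v-200)/2600*-1*-1,z])
            p=M.T@(w-c["xyz"]); q=K@[p[0],-p[1],-p[2]]
            src.append(q[:2]/q[2]); dst.append((u,v))
        H=cv2.getPerspectiveTransform(np.float32(src),np.float32(dst))
        o=cv2.warpPerspective(im,H,(400,400),flags=cv2.INTER_CUBIC)
        cv2.circle(o,(200,200),3,(255,0,0),1); out.append(o)
    cv2.circle(out[1],(200,200),156,(255,0,0),1)
    cv2.imwrite(f"pics/{name}.png",np.hstack(out)[:,:,::-1])
E
python3 -c "
from h import *
rect('r1')"
```

```text
(no output)
```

View pics/r1.png

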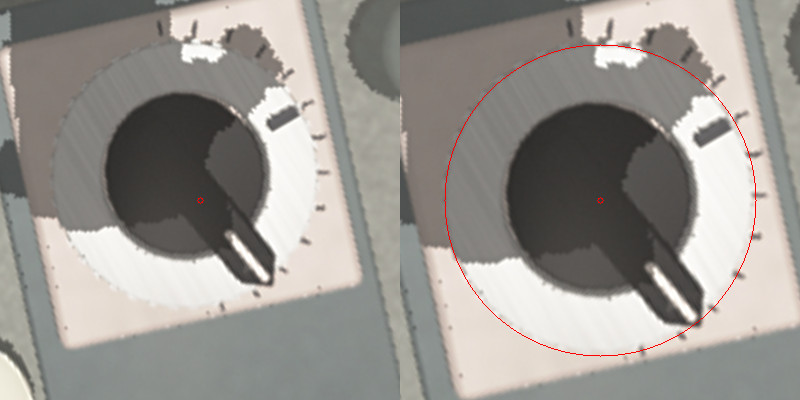

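In the rectified picture the ring fits the drawn circle, so the axis is at (0.515, 0.1467). The nose tip at (272,283) gives an angle of -0.87, and the rib's inner end at (697,138) gives +0.55. The turn needed is +1.42 rad. I'll align and descend.

>>> servo_tool --motion "-1 1 25 0 0 -0.09 -1; -1 1 55 0 0 -0.17 -1; -1 1 85 0 0 -0.17 -1; -1 1 110 0 0 -0.17 -1; -1 1 110 0 0 -0.17 -1"

```text
clock: 4.0
position: [0.5099, 0.1463, 0.1407]
tcp_rot: [-1.321, -2.839, 0.01]
contact_force: [-1.1, -0.3, -0.4]
grip_width: 0.998
grip_force: 0.0
```

```bash
python3 -c "
from h import *
get_image('top');todo([.515,.1467,.092],2.27)"
```

```text
t 4.05 pos [0.5119 0.1466 0.1436] yaw 2.271 q [ 0.12  0.21  1.73  0.    1.21 -0.58] F [-0.6  0.1  0.2] grip 1.003063310956975 0.0
shift mm [-2.1  2.7 51.5] turn [-0.006 -0.004  0.001]
```

>>> servo_tool --motion "0 0 15 0 0 0 -1; 0 0 30 0 0 0 -1; 0 0 43 0 0 0 -1; 0 0 54 0 0 0 -1; 0 0 54 0 0 0 -1"

```text
clock: 4.47
position: [0.5143, 0.1469, 0.0919]
tcp_rot: [-1.325, -2.847, 0.001]
contact_force: [-0.4, 0.2, -0.6]
grip_width: 1.0
grip_force: 0.0
```

>>> servo_tool --motion "0 0 0 0 0 0 -1; 0 0 0 0 0 0 -1; 0 0 0 0 0 0 -1; 0 0 0 0 0 0 -0.5; 0 0 0 0 0 0 -0.2"

```text
clock: 4.88
position: [0.5152, 0.1471, 0.0931]
tcp_rot: [1.324, 2.847, 0.001]
contact_force: [-0.0, -0.6, -0.2]
grip_width: 0.751
grip_force: 0.0
```

```bash
python3 -c "
from h import *
todo([.515,.1467,.092],2.27)
show(('top',))
snap('scene','s1')"
```

```text
t 4.8833 pos [0.5152 0.1471 0.0931] yaw 2.271 q [ 0.12  0.28  1.76  0.    1.1  -0.58] F [-0.  -0.6 -0.2] grip 0.7509685595657718 0.0
shift mm [-0.1 -0.4  1.1] turn [0.001 0.001 0.001]
top ring 0.43 ((0.5361306667327881, -0.00528192101046443), 0.2490997314453125)
```

View pics/s1.png

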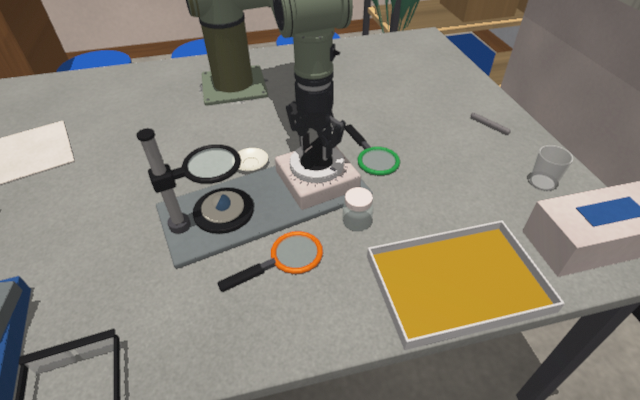

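The scene view shows the gripper straddling the knob at about (315,160), with the jar and glasses clear of it. I'll close the gripper.

>>> servo_tool --motion "0 0 0 0 0 0 0.2; 0 0 0 0 0 0 0.4; 0 0 0 0 0 0 0.6; 0 0 0 0 0 0 0.8; 0 0 0 0 0 0 0.8"

```text
clock: 5.6
position: [0.5148, 0.1471, 0.0924]
tcp_rot: [1.325, 2.848, 0.001]
contact_force: [0.6, 0.5, 0.3]
grip_width: 0.2
grip_force: 58.9
```

>>> servo_tool --motion "0 0 0 0 0 0 0.8; 0 0 0 0 0 0 0.8; 0 0 0 0 0 0 0.8; 0 0 0 0 0 0 0.8; 0 0 0 0 0 0 0.8"

```text
clock: 6.02
position: [0.5148, 0.1471, 0.0924]
tcp_rot: [1.325, 2.848, 0.001]
contact_force: [0.6, 1.4, 1.1]
grip_width: 0.204
grip_force: 58.9
```

>>> servo_tool --motion "0 0 0 0 0 -0.06 0.8; 0 0 0 0 0 -0.14 0.8; 0 0 0 0 0 -0.22 0.8; 0 0 0 0 0 -0.3 0.8; 0 0 0 0 0 -0.38 0.8"

```text
clock: 6.43
position: [0.5152, 0.1476, 0.0924]
tcp_rot: [0.757, 3.048, 0.002]
contact_force: [2.3, 2.6, -1.4]
grip_width: 0.203
grip_force: 58.9
```

>>> servo_tool --motion "0 0 0 0 0 -0.08 0.8; 0 0 0 0 0 -0.16 0.8; 0 0 0 0 0 -0.24 0.8; 0 0 0 0 0 -0.32 0.8; 0 0 0 0 0 -0.4 0.8"

```text
clock: 6.85
position: [0.5154, 0.1481, 0.0924]
tcp_rot: [0.137, 3.137, 0.004]
contact_force: [1.3, 5.9, -1.3]
grip_width: 0.203
grip_force: 58.8
```

>>> servo_tool --motion "0 0 0 0 0 -0.08 0.8; 0 0 0 0 0 -0.16 0.8; 0 0 0 0 0 -0.24 0.8; 0 0 0 0 0 -0.32 0.8; 0 0 0 0 0 -0.4 0.8"

```text
clock: 7.27
position: [0.5153, 0.1487, 0.0924]
tcp_rot: [-0.489, 3.101, 0.005]
contact_force: [2.4, 8.3, -1.1]
grip_width: 0.198
grip_force: 58.8
```

>>> servo_tool --motion "0 0 0 0 0 -0.08 0.8; 0 0 0 0 0 -0.16 0.8; 0 0 0 0 0 -0.24 0.8; 0 0 0 0 0 -0.24 0.8; 0 0 0 0 0 -0.24 0.8"

```text
clock: 7.68
position: [0.5152, 0.1491, 0.0924]
tcp_rot: [-0.852, 3.021, 0.005]
contact_force: [1.5, 8.3, -0.6]
grip_width: 0.203
grip_force: 58.8
```

```bash
python3 -c "
from h import *
get_image('wrist');get_image('wrist')
todo([.515,.1467,.092],3.69-2*np.pi)"
```

```text
t 7.7833 pos [0.5152 0.1491 0.0924] yaw -2.592 q [ 0.12  0.28  1.76  0.    1.1  -2.  ] F [ 1.3  7.5 -0.4] grip 0.203043547937036 58.846086859703064
shift mm [ 1.4 -1.9  0.4] turn [0.002 0.003 0.001]
```

The turn is done and the side forces stayed small. Now I'll release, lift and look.

>>> servo_tool --motion "0 0 0 0 0 0 0.5; 0 0 0 0 0 0 0; 0 0 0 0 0 0 -0.5; 0 0 0 0 0 0 -0.7; 0 0 0 0 0 0 -0.7"

```text
clock: 8.2
position: [0.5146, 0.1466, 0.0922]
tcp_rot: [0.851, -3.024, 0.0]
contact_force: [-0.3, 0.4, 0.3]
grip_width: 0.806
grip_force: 0.0
```

>>> servo_tool --motion "0 0 0 0 0 0 -0.7; 0 0 -15 0 0 0 -0.7; 0 0 -40 0 0 0 -0.7; 0 0 -70 0 0 0 -1; 0 0 -105 0 0 0 -1"

```text
clock: 8.62
position: [0.5131, 0.1466, 0.1967]
tcp_rot: [0.85, -3.02, -0.001]
contact_force: [0.9, 0.3, 0.1]
grip_width: 0.998
grip_force: 0.0
```

>>> servo_tool --motion "0 0 -35 0 0 0 -1; 0 0 -60 0 0 0 -1; 0 0 -60 0 0 0 -1; 0 0 -60 0 0 0 -1; 0 0 -60 0 0 0 -1"

```text
clock: 9.03
position: [0.514, 0.1468, 0.2564]
tcp_rot: [0.851, -3.023, -0.0]
contact_force: [-0.4, 0.4, -0.2]
grip_width: 1.003
grip_force: 0.0
```

```bash
python3 -c "
from h import *
get_image('wrist');get_image('wrist');get_image('wrist')
rect('r2');show(('wrist',))
todo([.515,.1467,.257],3.69-2*np.pi)"
```

```text
wrist knob_grip 0.71 [320.5, 190.8] [0.5175 0.147  0.107 ]
wrist rib 0.58 [317.3, 216.9] [0.5527 0.1639 0.081 ]
wrist ring 0.58 ((0.55354905128479, 0.017946645617485046), 0.2291775792837143)
rib r 0.0391 ang 0.448
t 9.4833 pos [0.5145 0.1469 0.2568] yaw -2.592 q [ 0.12  0.1   1.61  0.    1.43 -2.  ] F [ 0.5 -0.6  0.2] grip 0.9973709710965123 0.0
shift mm [-0.3 -0.5 -0.2] turn [ 0.    -0.001  0.001]
```

View pics/r2.png

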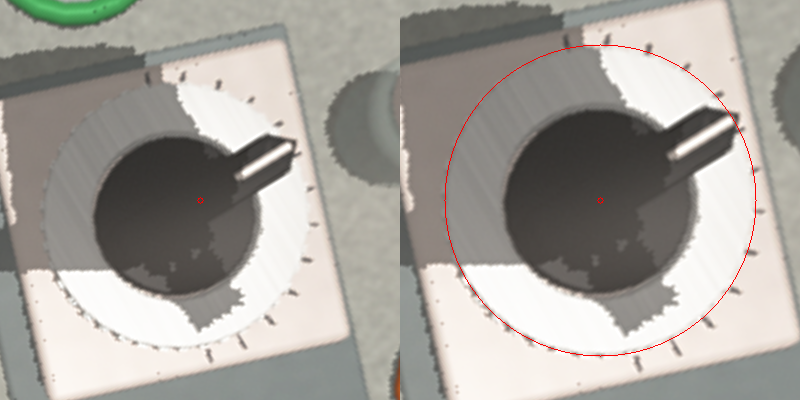

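The nose tip is at (295,143), which is an angle of about 0.54, as intended. It hides the rib from this side, so I'll swing the camera back to check the rib.

>>> servo_tool --motion "0 0 0 0 0 0.12 -1; 0 0 0 0 0 0.24 -1; 0 0 0 0 0 0.36 -1; 0 0 0 0 0 0.48 -1; 0 0 0 0 0 0.6 -1"

```text
clock: 9.9
position: [0.5147, 0.147, 0.2572]
tcp_rot: [-0.089, -3.14, 0.0]
contact_force: [-0.3, -0.4, -0.4]
grip_width: 0.996
grip_force: 0.0
```

>>> servo_tool --motion "0 0 0 0 0 0.12 -1; 0 0 0 0 0 0.24 -1; 0 0 0 0 0 0.36 -1; 0 0 0 0 0 0.48 -1; 0 0 0 0 0 0.6 -1"

```text
clock: 10.32
position: [0.5147, 0.147, 0.2572]
tcp_rot: [-1.013, -2.974, 0.0]
contact_force: [0.4, -0.5, 0.3]
grip_width: 1.001
grip_force: 0.0
```

>>> servo_tool --motion "0 0 0 0 0 0.12 -1; 0 0 0 0 0 0.24 -1; 0 0 0 0 0 0.36 -1; 0 0 0 0 0 0.4 -1; 0 0 0 0 0 0.4 -1"

```text
clock: 10.73
position: [0.5147, 0.1469, 0.2572]
tcp_rot: [-1.576, -2.717, 0.0]
contact_force: [-0.8, 0.2, -0.2]
grip_width: 1.0
grip_force: 0.0
```

```bash
python3 -c "
from h import *
get_image('wrist');get_image('wrist');get_image('wrist')
rect('r3');show(('wrist',))
todo([.515,.1467,.257],2.1)"
```

```text
wrist pointer 0.83 [357.8, 177.6] [0.5496 0.1699 0.081 ]
wrist rib 0.92 [358.8, 176.7] [0.55   0.1713 0.081 ]
wrist ring 0.94 ((0.5148729085922241, 0.14741745591163635), 0.061570752412080765)
t 11.1833 pos [0.5147 0.147  0.2573] yaw 2.091 q [ 0.12  0.1   1.61 -0.    1.43 -0.4 ] F [ 0.8 -0.  -0.5] grip 1.0001559150807937 0.0
shift mm [-0.4  0.2  0.3] turn [-0.    -0.    -0.009]
```

View pics/r3.png

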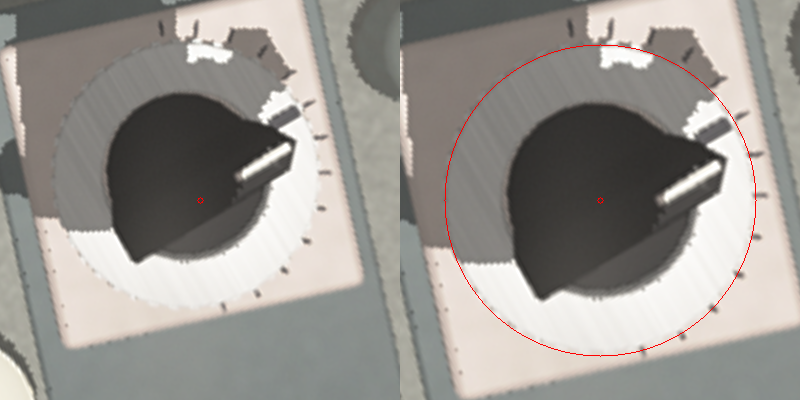

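The rib is still at (713,131), so it hasn't moved: it sits at 0.548 rad. The nose is at about 0.54, and the pointer and rib points agree to about 1.5 mm. I'm handing in.

```bash
python3 -c "
from h import *
print(sign_off())"
```

```text
the job is handed in; nothing more can be done
None
```

The focus knob's nose now points at the rib, within about 1.5 mm in the last wrist picture; the ring did not visibly move, the gripper is clear, and the job was handed in at about 11 s (no verdict was returned).

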